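# Rock the cedar-ball dispenser bottle to free the ball caught in its neck

## Robot

A 6-joint arm with a two-finger parallel gripper is mounted at the origin on a cart in front of the work surface, level with it; the furniture and walls round the work are solid. World frame = base frame: x ahead of the robot, y to its left, z up, the work surface at z = 0. Lengths are in m, angles in rad, forces in N, time in s.
With the tool pointing down it reaches from about 0.3 to 0.85 m from the base axis. Payload 5.4 kg.
Tool frame: the origin (TCP) lies at the very end of the fingers, on their centre line; the grasp point (between the pads) lies 19 mm behind it; z points along the fingers, y is the line along which they close (so a half turn about z gives the same grasp; the last joint's range is limited). The gripper opens to 85 mm and grips with 20 to 120 N. Pads are 22 mm wide; open, the fingers measure 114 mm over their backs; the gripper's body (76 mm by 85 mm) begins 54 mm behind the grasp point. The pads swing forward as they close: fully open they stand 13 mm farther back than shut.
Start: joints at [-1.477, 0.158, 1.597, -0, 1.386, -0.21], TCP at [0.172, -0.549, 0.231] pointing down, gripper open.
Joint ranges: [-2.91, 2.91], [-0.94, 2.29], [0.18, 2.7], [-1.29, 4.43], [0.17, 2.64], [-3, 3]. Speed limits (rad/s): [2.57, 2.57, 3.14, 3.14, 3.14, 3.14].

## Interface

Orientations are given as a rotation vector (axis times angle).
In Python, from workcell import bot gives the robot as it stands.
- The arm moves only by the shell command python3 -m creep 'ROWS'. ROWS is JSON, a list that holds one entry, the list of rows, each a list of 7 numbers: the shift along the tool's x, y, z in m, then the turn, a rotation vector about the tool's x, y, z in rad, then the closure, from 0 (fully open) to 1 (shut). A call has 1 to 12 rows; each row shifts and turns the commanded pose from where the row before left it, along the tool's axes as they then stand; what a row does not reach is not made up. A row lasts 1/8 s, in which the tool goes at most 62.5 mm and 10.7 degrees, less where a joint would pass 70% of its speed; a pose out of reach is approached as far as the arm can. A call is refused whole if a number of a shift passes 0.0625 or a number of a turn 0.188, either way. A call with a gripper value outside its range is refused whole. The fingers move at their own pace and stop on an object; the grip force is fixed at half the most. Time passes only in rows, so rows that do not move let the fingers close. It gives the time, the measured TCP pose, the force, the opening and the grip force at its end, in the units of the state.
- bot.state(): the state, without advancing time (a new reading comes with each control period).
- bot.grab_frame(name): name is "scene" or "top"; returns the picture (480x640x3 uint8, red, green, blue); there is no depth.
- bot.calibration(name): a dict with "fx", "fy", "cx", "cy" (pixels), "k1" (the pictures are not rectified: a ray, as slopes to the right and down, at radius r is drawn at 1 + k1 r^2 times it, then the intrinsics apply), "view" (4x4, takes a point from world to camera coordinates). Camera axes: x right, y up, looking along -z (the intrinsics and any distortion apply to the point x, -y, -z); pixel columns grow to the right and rows downward; lengths in m; the calibration is good to about 2 mm. A picture is of the moment at which its call begins. calibration takes no time and is no camera call.
- bot.sign_off(): hands the job in; it is judged then, once.
The state is a dict: "time": time; "joint_positions": joint angles; "joint_velocities": joint speeds; "joint_efforts": joint torques, N m; "tool_pos": TCP position; "tcp_rot": TCP orientation; "force": force on the tool from outside, world axes, zero at the start; "wrist_torque": the same for the moment, N m; "gripper_width": opening from 0.0 (shut) to 1.0 (fully open); "grasp_force": force on a finger pad.
Only numpy, scipy, OpenCV 4.12 (cv2) and the standard library are available. Lean on these libraries where they do the work, as an engineer would, in place of code of your own. Each camera call takes 0.05 s, during which the arm holds its last target. There are 200 camera calls.

## Task

Two white bottles with clear necks hang upside down in swing stands on the worktop, and in one of them a wooden cedar ball has stuck in the narrow neck. Rock that bottle from side to side by the grip on its upturned end until the ball drops into the tray below, then let the bottle stand upright again. Leave the empty bottle alone.

Things in the scene. Friction and masses are not known exactly. Their poses are not given: they have to be found in the camera images.
- ball: plain dark wooden ball, 16 mm in diameter, loose; origin at its centre (its axes mean nothing). It starts in the neck of the jammed bottle on the upper of two staggered lips, on the stand's +y side. The lips slope 13 degrees down towards the walls they grow from: tilt 0.4 rad or more to each side, pausing about 0.5 s, so that it rolls off the upper, then the lower lip and out.
- stand: fixed stand of the jammed bottle; the other stand looks the same, either may be on the left. Origin: centre of its underside, on the worktop. Foot: open tray 100 (x) by 150 (y) by 26 mm high, walls and floor 4 mm. One steel upright at x = +27 mm, 114 mm high, carries the bottle's hinge, along the stand's x axis 100 mm above the origin. Mouth 45 mm below the hinge; round body 62 mm wide.
- bottle_grip (a point): centre of the grey grip block on the upturned end of the jammed bottle: 20 mm thick (x, the hinge direction) by 40 mm (y) by 37 mm high; the point is 126 mm from the hinge and moves with the bottle, 19 mm below the block's top and 18 mm above the 64 mm wide round end of the bottle. Axes as the stand's when upright. Pinch it across its thickness from above.
- bottle (a joint): tilt of the jammed bottle about its hinge, rad: 0 upright, positive with the grip towards the stand's -y side (first takes the ball to the lower lip), negative towards +y (then drops it out of the mouth); stops at +-0.6. A damped spring (0.6 N m/rad) brings it upright in about a second when let go.
- spare_bottle (a joint): tilt of the other, empty bottle in its own like stand, 0.22 to 0.52 m to the side: 0 upright, same spring; to be left alone.
Not all that is in view belongs to the job. Leave any red look-alike of the stand alone.

How it is judged:
At the end, for the whole second after the job is handed in: The ball lies in the tray of its own stand (inside the tray's walls, its centre less than 25 mm above the worktop), and both bottles stand upright within 0.15 rad (x of ball in the frame of stand between -0.048 and 0.048 m and y of ball in the frame of stand between -0.073 and 0.073 m and z of ball in the frame of stand below 0.025 m and value of joint bottle between -0.15 and 0.15 rad and value of joint spare_bottle between -0.15 and 0.15 rad); the robot touches nothing.
It fails at once if the empty bottle is rocked (tilted by more than 0.2 rad) (value of joint spare_bottle above 0.2 rad or value of joint spare_bottle below -0.2 rad).
It also fails if it takes over 42 s, if anything falls off the work surface, if the arm or the gripper's body presses on something with over 40 N, if the wrist force passes 120 N, or if a joint passes its speed limit or range.

## Working session

There is one attempt and no reset: what is moved stays moved. The work goes in short steps, Python scripts to look and compute and a shell command to move; the robot and the scene stay as the last step left them, time stands still between calls to the robot, and variables do not carry over. Pictures are saved under pics/ and viewed, at most 10 in all, crops included, and the job is handed in when it is done.

```bash
mkdir -p pics; python3 - <<'E'
from workcell import bot
import cv2
for n in("scene","top"):
    cv2.imwrite(f"pics/{n}0.png",bot.grab_frame(n)[:,:,::-1]); c=bot.calibration(n); print(c)
s=bot.state(); print(s['time'],s['tool_pos'],s['tcp_rot'],s['gripper_width'],s['force'])
E
```

```text
{'fx': 525.1668076264833, 'fy': 525.1668076264833, 'cx': 318.14447464404424, 'cy': 238.68837896813378, 'k1': -0.04719549874179861, 'view': array([[ 0.73526485, -0.67773738, -0.00759239, -0.50032788],
       [ 0.39123343,  0.41524146,  0.82128615, -0.26205126],
       [-0.55346365, -0.60683323,  0.57046596, -1.31846458],
       [ 0.        ,  0.        ,  0.        ,  1.        ]])}
{'fx': 554.3136724046005, 'fy': 554.3136724046005, 'cx': 321.2215023923054, 'cy': 248.2508739221328, 'k1': -0.11014852869429419, 'view': array([[-2.19690582e-01, -9.75569448e-01,  5.48411603e-04,
        -5.19328341e-02],
       [ 9.49368490e-01, -2.13660857e-01,  2.30322617e-01,
        -5.52283359e-01],
       [-2.24578534e-01,  5.11203544e-02,  9.73114172e-01,
        -1.62527824e+00],
       [ 0.00000000e+00,  0.00000000e+00,  0.00000000e+00,
         1.00000000e+00]])}
0.1 [ 0.17193336 -0.54811876  0.23040148] [-3.10371852e+00 -4.75106412e-01 -1.72640977e-04] 0.9972781228075183 [-0.08046571 -0.30517781 -0.00997095]
```

View pics/scene0.png

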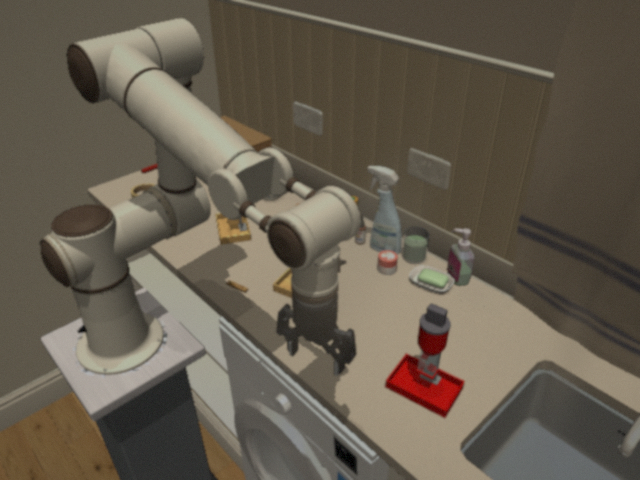

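View pics/top0.png

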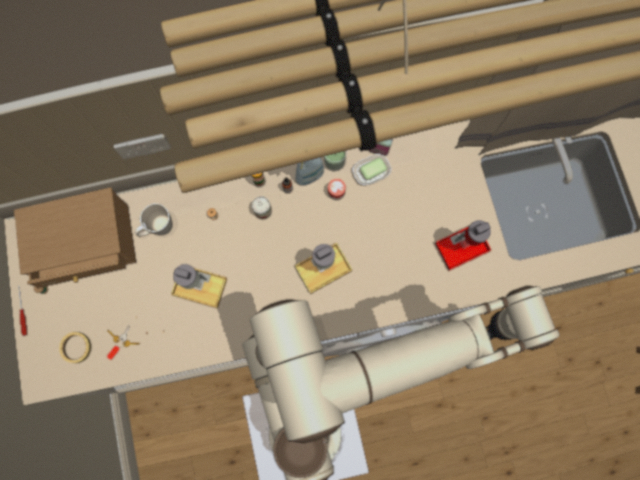

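The top view shows tan stands at (200,287) and (323,268), and a red look-alike at (463,247). In the scene view the arm hides most of the two tan stands, near (235,225) and (290,285). I'll enlarge those areas to look for the ball.

```bash
python3 - <<'E'
import cv2,numpy as np
t=cv2.imread("pics/top0.png");s=cv2.imread("pics/scene0.png")
r=lambda im,x,y,w,h:cv2.resize(im[y:y+h,x:x+w],(400,300),interpolation=cv2.INTER_CUBIC)
cv2.imwrite("pics/c1.png",np.vstack([np.hstack([r(t,160,250,80,60),r(t,285,235,80,60)]),np.hstack([r(s,205,190,80,60),r(s,250,240,80,60)])]))
E
```

```text
(no output)
```

View pics/c1.png

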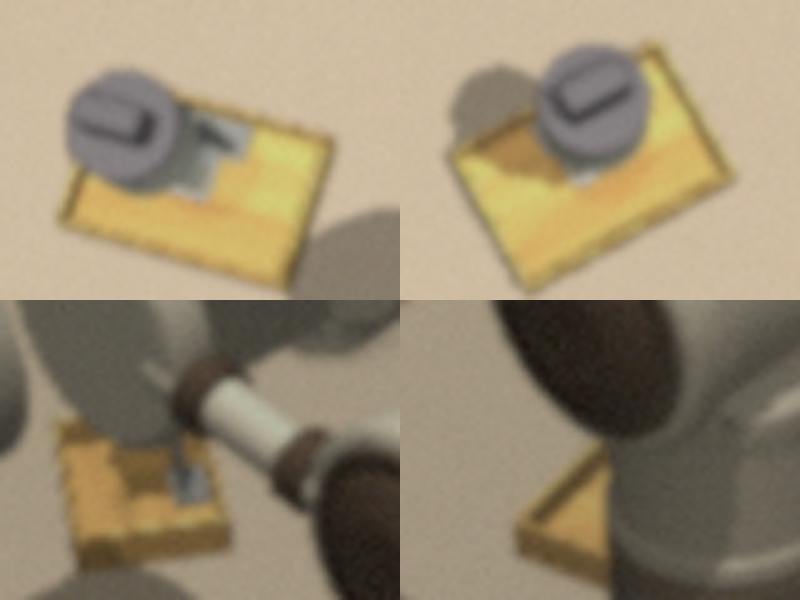

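```bash
cat > h.py <<'E'
import numpy as np,cv2
from scipy.optimize import least_squares
from workcell import bot
def proj(n,P):
    c=bot.calibration(n);P=np.atleast_2d(P);q=P@c['view'][:3,:3].T+c['view'][:3,3]
    u=q[:,0]/-q[:,2];v=-q[:,1]/-q[:,2];f=1+c['k1']*(u*u+v*v)
    return np.c_[c['fx']*u*f+c['cx'],c['fy']*v*f+c['cy']]
def unproj(n,px,z):
    return least_squares(lambda p:(proj(n,[p[0],p[1],z])[0]-px),[0.5,0]).x
def stand(p,L):
    L=np.atleast_2d(np.array(L,float));c,s=np.cos(p[2]),np.sin(p[2])
    return np.c_[p[0]+c*L[:,0]-s*L[:,1],p[1]+s*L[:,0]+c*L[:,1],L[:,2]]
E
python3 - <<'E'
from h import *
for n in("top","scene"):
    V=bot.calibration(n)['view'];print(n,-V[:3,:3].T@V[:3,3])
D={'left':([(172.4,294.4),(218,307.6),(226.6,278)],(182,273.6)),'right':([(295.4,265),(311,293),(352,270.6),(336,243.4)],(324,253.4))}
for k,(cs,g) in D.items():
    W=[unproj("top",c,.026) for c in cs];G=unproj("top",g,.245)
    print(k,[np.round(w,4) for w in W],[round(np.linalg.norm(W[i+1]-W[i]),4) for i in range(len(W)-1)],'grip',G)
    ang=[np.degrees(np.arctan2(*(W[i+1]-W[i])[::-1])) for i in range(len(W)-1)];print(ang,'centre',(W[0]+W[2])/2)
    # upright either way
    for b in W[:1]:
        pass
    e=(W[2]-W[1]) if k=='left' else (W[1]-W[0]); yaw=np.arctan2(e[1],e[0]); c=G
    for a in(yaw,yaw+np.pi):
        p=[*c,a];print(np.degrees(a)%360,'upright top/base px',proj("top",stand(p,[[.027,0,.114],[.027,0,0.004]])).round(1).tolist(), 'scene mouth',proj("scene",stand(p,[[0,0,.055],[0,0,.085]])).round(0).tolist())
E
```

```text
top [ 0.14790866 -0.08558062  1.70881312]
scene [-0.2593255  -1.03036449  0.96355955]
left [array([0.4943, 0.3062]), array([0.4236, 0.1749]), array([0.5083, 0.1321])] [np.float64(0.1491), np.float64(0.0948)] grip [0.49967015 0.22023274]
[np.float64(-118.29889691669494), np.float64(-26.80185610696291)] centre [0.50132094 0.21916052]
333.19814389303707 upright top/base px [[195.5, 273.1], [203.2, 279.7]] scene mouth [[231.0, 217.0], [230.0, 209.0]]
153.19814389303707 upright top/base px [[190.2, 290.7], [198.3, 296.2]] scene mouth [[231.0, 217.0], [230.0, 209.0]]
right [array([ 0.5018, -0.0842]), array([ 0.4057, -0.1125]), array([ 0.4461, -0.2512]), array([ 0.5413, -0.2225])] [np.float64(0.1002), np.float64(0.1445), np.float64(0.0995)] grip [ 0.47010235 -0.16667105]
[np.float64(-163.60442716805284), np.float64(-73.76959832384215), np.float64(16.793706590261845)] centre [ 0.47395761 -0.16771795]
196.39557283194716 upright top/base px [[328.2, 271.2], [327.8, 277.9]] scene mouth [[303.0, 276.0], [303.0, 267.0]]
16.39557283194715 upright top/base px [[319.3, 255.4], [319.4, 263.1]] scene mouth [[303.0, 276.0], [303.0, 267.0]]
```

```bash
python3 -m creep '[[[-0.062,-0.0034,0,0,0,0.108,0],[-0.062,-0.0034,0,0,0,0.108,0],[-0.062,-0.0034,0,0,0,0.108,0],[-0.062,-0.0034,0,0,0,0.108,0],[-0.062,-0.0034,0,0,0,0.108,0],[-0.062,-0.0034,0,0,0,0.108,0],[-0.062,-0.0034,0,0,0,0.108,0]]]'
python3 - <<'E'
from h import *
s=bot.grab_frame("scene")[:,:,::-1].copy();cv2.imwrite("pics/s1.png",s)
r=lambda im,x,y,w,h,W,H:cv2.resize(im[y:y+h,x:x+w],(W,H),interpolation=cv2.INTER_CUBIC)
cv2.imwrite("pics/c2.png",np.hstack([r(s,205,150,60,90,400,600),r(s,270,205,60,90,400,600)]))
E
```

```text
time: 0.98
tool_pos: [-0.2532, -0.5159, 0.2308]
tcp_rot: [-3.06, 0.71, -0.0]
force: [0.8, 0.0, -0.3]
gripper_width: 0.996
grasp_force: 0.0
```

View pics/c2.png

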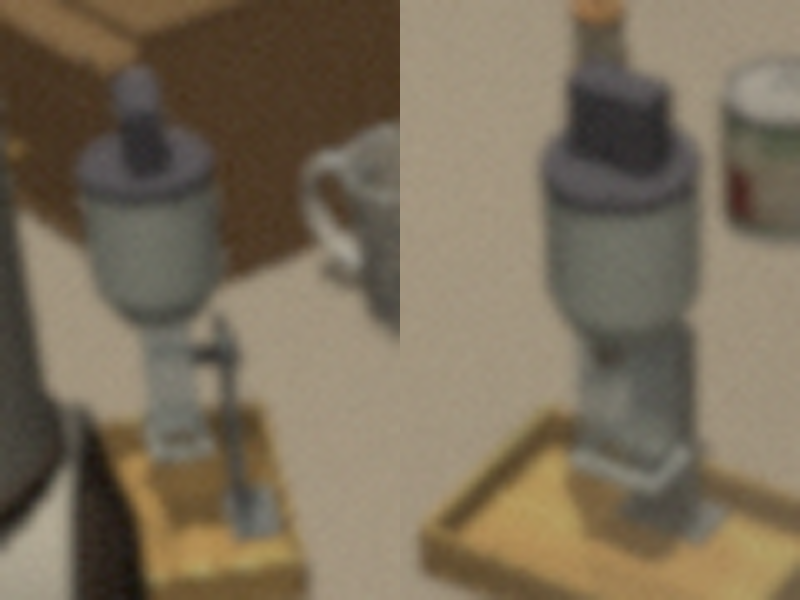

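The left neck is clear. The right one has a brown spot at crop (605,350), which is scene pixel (301,257). I'll check that against where the ball and hinge pin should project, and work out which way the right stand faces.

```bash
python3 - <<'E'
from h import *
def show(nm,p,x0,y0,dx):
    L=[[0,0,.1],[.027,0,.1],[.027,0,.114],[.027,0,.004],[0,0,.055],[0,.01,.10],[0,.01,.115],[0,-.01,.10],[0,-.01,.115]]
    q=(proj("scene",stand(p,L))-[x0,y0])/.15+[dx,0];print(nm,dict(zip("hinge,pin,uptop,upbase,mouth,b100+,b115+,b100-,b115-".split(','),q.round(0).astype(int).tolist())))
for a in(-27.5,152.5):show("L%g"%a,[.5005,.2197,np.radians(a)],205,150,0)
for a in(16.4,196.4):show("R%g"%a,[.472,-.1675,np.radians(a)],270,205,400)
s=cv2.imread("pics/s1.png");t=cv2.imread("pics/top0.png")
def pa(im,x,y,w,h,W,H):
    z=cv2.resize(im[y:y+h,x:x+w],(W,H),interpolation=cv2.INTER_CUBIC)
    return cv2.convertScaleAbs(z,alpha=1.6,beta=-20)
cv2.imwrite("pics/c3.png",np.hstack([pa(s,218,190,30,45,400,600),pa(s,290,245,30,45,400,600)]))
E
```

```text
L-27.5 {'hinge': [165, 367], 'pin': [221, 359], 'uptop': [218, 334], 'upbase': [239, 526], 'mouth': [174, 447], 'b100+': [162, 357], 'b115+': [159, 330], 'b100-': [167, 378], 'b115-': [164, 351]}
L152.5 {'hinge': [165, 367], 'pin': [108, 375], 'uptop': [105, 350], 'upbase': [130, 542], 'mouth': [174, 447], 'b100+': [167, 378], 'b115+': [164, 351], 'b100-': [162, 357], 'b115-': [159, 330]}
R16.4 {'hinge': [621, 384], 'pin': [656, 350], 'uptop': [656, 322], 'upbase': [660, 530], 'mouth': [624, 471], 'b100+': [600, 377], 'b115+': [599, 347], 'b100-': [642, 392], 'b115-': [641, 362]}
R196.4 {'hinge': [621, 384], 'pin': [585, 420], 'uptop': [584, 392], 'upbase': [592, 602], 'mouth': [624, 471], 'b100+': [642, 392], 'b115+': [641, 362], 'b100-': [600, 377], 'b115-': [599, 347]}
```

View pics/c3.png

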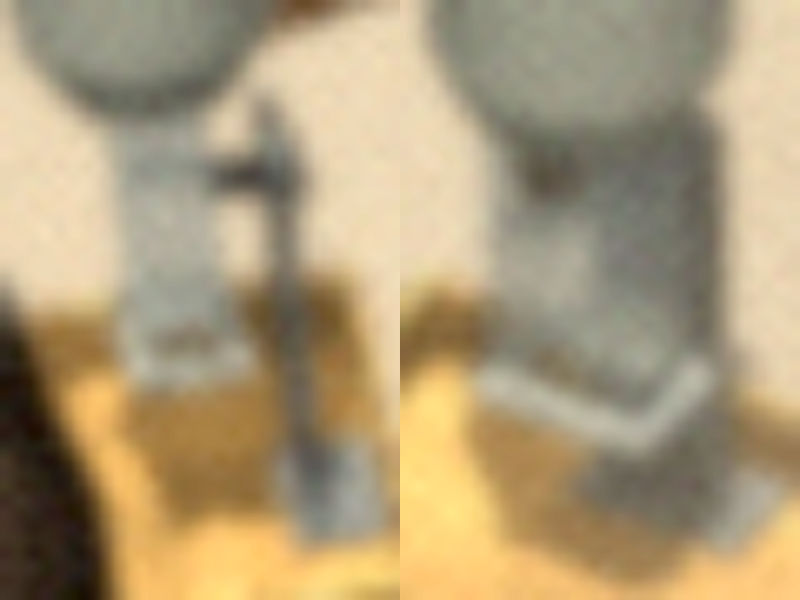

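Candidates in the top view:
- **Left tan stand (200,287):** its neck is empty.
- **Middle tan stand (323,268):** a brown ball shows at the top of the neck, scene (301,257). That is within a pixel of where a ball at z≈0.115 on the +y side projects for yaw ≈ 16.4°. The upright's foot agrees with that yaw too.
- **Red stand (463,247):** a look-alike, to be left alone.

The middle stand is the jammed one. Next I plan the approach to above its grip.

```bash
cat >> h.py <<'E'
from scipy.spatial.transform import Rotation as R
def plan(pos,yaw_y,n,tilt=0):
    """per-row tool-frame steps from the measured pose to pos, tool down, tool y at azimuth yaw_y"""
    s=bot.state();p0=np.array(s['tool_pos']);r=R.from_rotvec(s['tcp_rot'])
    y=np.array([np.cos(yaw_y),np.sin(yaw_y),0]);z=np.array([0,0,-1.]);g=R.from_matrix(np.c_[np.cross(y,z),y,z])
    w=(r.inv()*g).as_rotvec();d=(np.array(pos)-p0)/n
    for i in range(n): print(((r*R.from_rotvec(w*i/n)).inv().apply(d)).round(4).tolist(),(w/n).round(4).tolist())
E
python3 -c "
from h import *
plan([.472,-.167,.31],np.radians(16.4),15)"
```

```text
[0.0333, -0.0425, -0.0054] [-0.0004, 0.0001, -0.1548]
[0.0394, -0.0369, -0.0054] [-0.0004, 0.0001, -0.1548]
[0.0446, -0.0303, -0.0055] [-0.0004, 0.0001, -0.1548]
[0.0488, -0.0231, -0.0055] [-0.0004, 0.0001, -0.1548]
[0.0517, -0.0153, -0.0055] [-0.0004, 0.0001, -0.1548]
[0.0535, -0.0071, -0.0055] [-0.0004, 0.0001, -0.1548]
[0.0539, 0.0012, -0.0055] [-0.0004, 0.0001, -0.1548]
[0.0531, 0.0095, -0.0054] [-0.0004, 0.0001, -0.1548]
[0.051, 0.0176, -0.0054] [-0.0004, 0.0001, -0.1548]
[0.0477, 0.0252, -0.0054] [-0.0004, 0.0001, -0.1548]
[0.0432, 0.0323, -0.0054] [-0.0004, 0.0001, -0.1548]
[0.0377, 0.0386, -0.0054] [-0.0004, 0.0001, -0.1548]
[0.0313, 0.0439, -0.0054] [-0.0004, 0.0001, -0.1548]
[0.0242, 0.0483, -0.0053] [-0.0004, 0.0001, -0.1548]
[0.0165, 0.0514, -0.0053] [-0.0004, 0.0001, -0.1548]
```

```bash
python3 -m creep '[[[0.033,-0.042,-0.009,0,0,-0.155,0],[0.039,-0.037,-0.009,0,0,-0.155,0],[0.045,-0.03,-0.009,0,0,-0.155,0],[0.049,-0.023,-0.009,0,0,-0.155,0],[0.052,-0.015,-0.009,0,0,-0.155,0],[0.053,-0.007,-0.009,0,0,-0.155,0],[0.054,0.001,-0.009,0,0,-0.155,0],[0.053,0.01,-0.009,0,0,-0.155,0],[0.051,0.018,-0.004,0,0,-0.155,0],[0.048,0.025,-0.004,0,0,-0.155,0]]]'
python3 -c "
from h import *
plan([.472,-.167,.31],np.radians(16.4),6)"
```

```text
time: 2.28
tool_pos: [0.2348, -0.2796, 0.3113]
tcp_rot: [2.675, 1.646, -0.0]
force: [0.2, -0.0, -1.1]
gripper_width: 1.004
grasp_force: 0.0
[0.0346, 0.0268, 0.0002] [0.0, 0.0001, -0.1257]
[0.0309, 0.031, 0.0002] [0.0, 0.0001, -0.1257]
[0.0268, 0.0346, 0.0002] [0.0, 0.0001, -0.1257]
[0.0223, 0.0377, 0.0002] [0.0, 0.0001, -0.1257]
[0.0174, 0.0402, 0.0002] [0.0, 0.0001, -0.1257]
[0.0122, 0.042, 0.0002] [0.0, 0.0001, -0.1257]
```

```bash
python3 -m creep '[[[0.035,0.027,0,0,0,-0.126,0],[0.031,0.031,0,0,0,-0.126,0],[0.027,0.035,0,0,0,-0.126,0],[0.022,0.038,0,0,0,-0.126,0],[0.017,0.04,0,0,0,-0.126,0],[0.012,0.042,0,0,0,-0.126,0],[0,0,0,0,0,0,0]]]'
python3 - <<'E'
from h import *
plan([.472,-.167,.215],np.radians(16.4),1); print(bot.state()['joint_positions'])
s=bot.grab_frame("scene")[:,:,::-1];t=bot.grab_frame("top")[:,:,::-1]
r=lambda im,x,y,w,h:cv2.resize(im[y:y+h,x:x+w],(400,480),interpolation=cv2.INTER_CUBIC)
cv2.imwrite("pics/c4.png",np.hstack([r(s,250,170,100,120),r(t,280,200,100,120)]))
E
```

```text
time: 3.15
tool_pos: [0.4733, -0.1681, 0.3103]
tcp_rot: [-1.879, -2.515, -0.0]
force: [-1.0, -0.8, 0.4]
gripper_width: 0.996
grasp_force: 0.0
[0.0012, -0.0009, 0.0953] [-0.001, -0.0017, 0.0011]
[-5.82446205e-01 -7.44281412e-02  1.68228538e+00  3.59494949e-04
  1.53563608e+00 -8.69773126e-01]
```

View pics/c4.png

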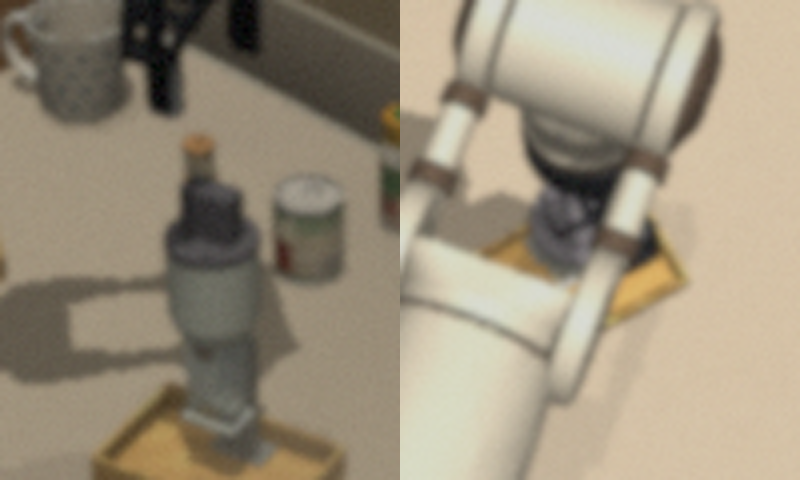

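The left half shows the open fingers at crop (165,90) and (245,40), straight above the grip block at (210,205), with the ball still in the neck at (203,352). I'll go down and close.

```bash
python3 -m creep '[[[0,0,0.03,0,0,0,0],[0,0,0.03,0,0,0,0],[0,0,0.02,0,0,0,0],[0,0,0.015,0,0,0,0],[0,0,0,0,0,0,0]]]'
python3 -m creep '[[[0,0,0,0,0,0,1],[0,0,0,0,0,0,1],[0,0,0,0,0,0,1],[0,0,0,0,0,0,1],[0,0,0,0,0,0,1],[0,0,0,0,0,0,1],[0,0,0,0,0,0,1],[0,0,0,0,0,0,1]]]'
```

```text
time: 3.88
tool_pos: [0.471, -0.1698, 0.2154]
tcp_rot: [-1.886, -2.51, 0.0]
force: [0.5, -0.9, -0.4]
gripper_width: 0.997
grasp_force: 0.0
time: 4.88
tool_pos: [0.4773, -0.1684, 0.2178]
tcp_rot: [1.878, 2.505, 0.015]
force: [22.1, 6.2, -4.4]
gripper_width: 0.222
grasp_force: 59.4
```

The block is gripped at 19 mm, with a 22 N side load along +x. I'll shift 6 mm along tool y to relieve it, then tilt positive in three slow steps about the hinge, 117 mm ahead of the TCP.

```bash
python3 -m creep '[[[0,0.006,0,0,0,0,1],[0,0,0,0,0,0,1],[0,0,0,0,0,0,1]]]'
python3 -m creep '[[[-0.0117,0,0.0006,0,0.1,0,1],[-0.0117,0,0.0006,0,0.1,0,1],[0,0,0,0,0,0,1],[0,0,0,0,0,0,1]]]'
```

```text
time: 5.25
tool_pos: [0.4779, -0.1686, 0.2178]
tcp_rot: [1.885, 2.512, -0.002]
force: [-2.8, -0.5, 5.6]
gripper_width: 0.222
grasp_force: 61.3
time: 5.75
tool_pos: [0.4844, -0.191, 0.2147]
tcp_rot: [-1.787, -2.381, -0.179]
force: [-1.1, -1.1, 4.6]
gripper_width: 0.222
grasp_force: 61.1
```

```bash
python3 -m creep '[[[-0.0117,0,0.0006,0,0.1,0,1],[-0.0117,0,0.0006,0,0.1,0,1],[-0.0117,0,0.0006,0,0.1,0,1],[0,0,0,0,0,0,1],[0,0,0,0,0,0,1],[0,0,0,0,0,0,1],[0,0,0,0,0,0,1],[0,0,0,0,0,0,1],[0,0,0,0,0,0,1],[0,0,0,0,0,0,1]]]'
python3 - <<'E'
from h import *
s=bot.grab_frame("scene")[:,:,::-1]
cv2.imwrite("pics/c5.png",cv2.resize(s[190:310,250:370],(600,600),interpolation=cv2.INTER_CUBIC))
m=R.from_rotvec(bot.state()['tcp_rot']).as_matrix(); print(np.arccos(-m[2,2]))
E
```

```text
time: 7.0
tool_pos: [0.4935, -0.2219, 0.2018]
tcp_rot: [-1.628, -2.169, -0.416]
force: [1.7, 1.0, -1.2]
gripper_width: 0.221
grasp_force: 60.8
0.5001119413119484
```

View pics/c5.png

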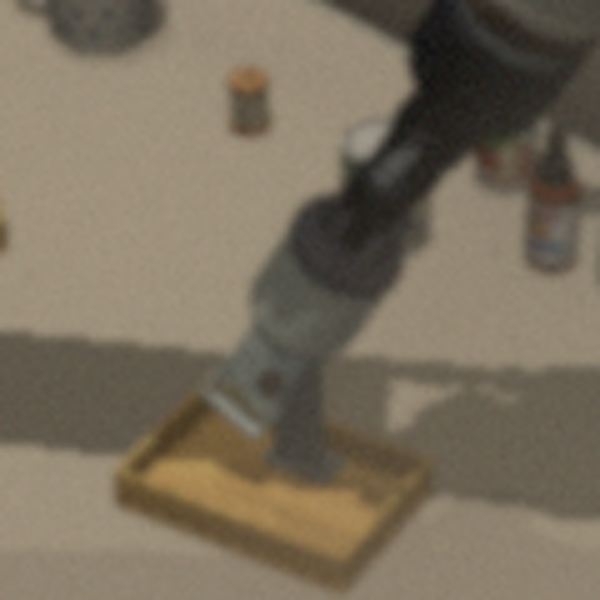

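The bottle is tilted 0.5 rad and the ball, at crop (270,382), now sits on the lower lip on the −y side. Next I rock it 1.0 rad the other way and pause.

```bash
python3 -m creep '[[[0.0117,0,0.0006,0,-0.1,0,1],[0.0117,0,0.0006,0,-0.1,0,1],[0.0117,0,0.0006,0,-0.1,0,1],[0.0117,0,0.0006,0,-0.1,0,1],[0.0117,0,0.0006,0,-0.1,0,1],[0.0117,0,0.0006,0,-0.1,0,1],[0.0117,0,0.0006,0,-0.1,0,1],[0.0117,0,0.0006,0,-0.1,0,1],[0.0117,0,0.0006,0,-0.1,0,1],[0.0117,0,0.0006,0,-0.1,0,1],[0,0,0,0,0,0,1],[0,0,0,0,0,0,1]]]'
python3 -m creep '[[[0,0,0,0,0,0,1],[0,0,0,0,0,0,1],[0,0,0,0,0,0,1],[0,0,0,0,0,0,1],[0,0,0,0,0,0,1],[0,0,0,0,0,0,1]]]'
python3 - <<'E'
from h import *
s=bot.grab_frame("scene")[:,:,::-1]
cv2.imwrite("pics/c6.png",cv2.resize(s[190:310,250:370],(600,600),interpolation=cv2.INTER_CUBIC))
m=R.from_rotvec(bot.state()['tcp_rot']).as_matrix(); print(np.arccos(-m[2,2]))
E
```

```text
time: 8.55
tool_pos: [0.4618, -0.1144, 0.2052]
tcp_rot: [1.628, 2.166, -0.419]
force: [-13.3, 6.2, 19.7]
gripper_width: 0.223
grasp_force: 64.2
time: 9.3
tool_pos: [0.4619, -0.1146, 0.2053]
tcp_rot: [1.629, 2.166, -0.418]
force: [-13.3, 8.1, 20.6]
gripper_width: 0.223
grasp_force: 64.3
0.5024058520057711
```

View pics/c6.png

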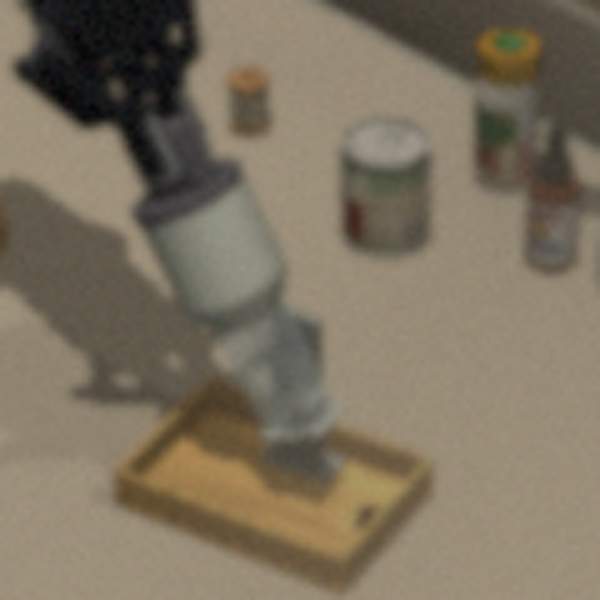

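The neck looks empty, and a dark object lies in the tray at crop (367,516), scene (323,293). I'll bring the bottle back upright, settle and release.

```bash
python3 -m creep '[[[-0.0117,0,0.0006,0,0.1,0,1],[-0.0117,0,0.0006,0,0.1,0,1],[-0.0117,0,0.0006,0,0.1,0,1],[-0.0117,0,0.0006,0,0.1,0,1],[-0.0117,0,0.0006,0,0.1,0,1],[0,0,0,0,0,0,1],[0,0,0,0,0,0,1]]]'
python3 -m creep '[[[0,0,0,0,0,0,0],[0,0,0,0,0,0,0],[0,0,0,0,0,0,0],[0,0,0,0,0,0,0],[0,0,0,0,0,0,0],[0,0,0,0,0,0,0],[0,0,0,0,0,0,0]]]'
python3 - <<'E'
from h import *
for z in(.012,): 
    w=unproj("scene",(250+367/5,190+516/5),z);d=w-[.476,-.167];a=np.radians(16.4);print(w,d@[np.cos(a),np.sin(a)],d@[-np.sin(a),np.cos(a)])
E
```

```text
time: 10.22
tool_pos: [0.478, -0.1691, 0.2177]
tcp_rot: [1.885, 2.51, -0.002]
force: [-3.3, -0.9, 7.9]
gripper_width: 0.225
grasp_force: 62.1
time: 11.1
tool_pos: [0.4778, -0.1681, 0.216]
tcp_rot: [-1.886, -2.512, 0.0]
force: [0.4, -0.1, -0.8]
gripper_width: 1.001
grasp_force: 0.0
[ 0.49543324 -0.22231563] 0.0030246797523469735 -0.05855186375993972
```

```bash
python3 -m creep '[[[0,0,-0.02,0,0,0,0],[0,0,-0.03,0,0,0,0],[0,0,-0.04,0,0,0,0],[0,0,-0.05,0,0,0,0],[0,0,-0.03,0,0,0,0],[0,0,0,0,0,0,0],[0,0,0,0,0,0,0],[0,0,0,0,0,0,0],[0,0,0,0,0,0,0],[0,0,0,0,0,0,0]]]'
python3 - <<'E'
from h import *
s=bot.grab_frame("scene")[:,:,::-1]
r=lambda x,y,w,h:cv2.resize(s[y:y+h,x:x+w],(400,480),interpolation=cv2.INTER_CUBIC)
cv2.imwrite("pics/c7.png",np.hstack([r(260,205,90,108),r(195,150,75,90)]))
E
```

```text
time: 12.35
tool_pos: [0.4776, -0.168, 0.3855]
tcp_rot: [-1.885, -2.512, 0.0]
force: [0.3, -0.2, -0.2]
gripper_width: 1.005
grasp_force: 0.0
```

View pics/c7.png

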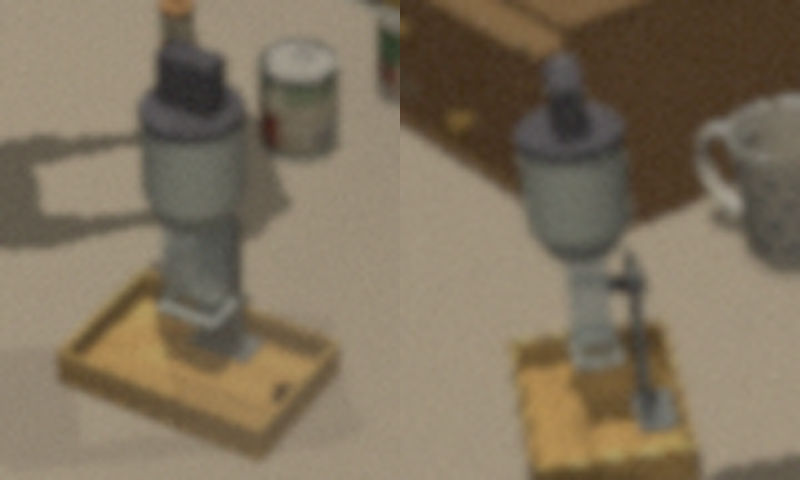

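The bottle is upright with its neck empty, and the ball lies in the tray at crop (280,390). The spare bottle is upright too, and the gripper is clear, so I'm handing in.

```bash
python3 -c "
from workcell import bot
print(bot.sign_off())"
```

```text
the job is handed in; nothing more can be done
None
```

The ball is out of the jammed bottle and lying in its own tray, both bottles stand upright with the empty one untouched, and I handed the job in at about 12.4 s of the 42 s allowed; the verdict was not shown.

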